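# Lock the floating meter cradle with the shouldered pin

### The job

On the water-meter test station, lock the floating meter cradle: take the square-headed shouldered pin out of the rack and thread it straight down through the top ear of the fork, the cradle's lug and the base block, feeling for each hole and drawing the lug back into line with the pin, until the head sits fully home on the top ear, then let go. Work gently - never load the station with more than about 20 N - and leave the plain gauge pin and the other things on the bench where they are.

Things in the scene. Friction and masses are not known exactly. Their poses are not given: they have to be found in the camera images.
- station: Fixed aluminium fork on a base plate 140 x 270 x 6 mm. Origin on the vertical axis of its holes, at bench level, z up. Pillar 24 x 56 mm, 80 mm high, on its -x side (near face 30 mm from the axis). Water meter on a floating cradle on its +y side: centre near y = 125 mm, 76 mm across, top at z = 125 mm, pipe ends at x = +-82 mm. Holes are 12-sided, sharp-edged.
- top_hole (a point): Centre of the mouth of the top ear's hole, on its upper face, 80 mm above the bench; axes as the station's. The ear is fixed, 60 x 56 mm, 10 mm thick (z = 70 to 80 mm); its through hole is 28 mm across.
- base_hole (a point): Centre of the mouth of the base block's hole, on its upper face, 30 mm above the bench. The block is fixed, 60 x 56 mm; its hole is 9.6 mm across and 24 mm deep.
- lug_line (a point): Point fixed to the station on the fork's axis, 52 mm above the bench: where the lug's hole belongs, not where it is. Lug: the cradle's steel tongue, z = 44 to 52 mm, through hole 9.6 mm across. A held pin pressed on it stops 0.2 to 0.5 mm lower near the hole. Unmeasured start of the hole: -5.5 to +5.5 mm off along the station's x, +3 to +6 mm along its y.
- meter_side (a point): Point fixed to the station under the meter, 125 mm along +y from the axis, at bench level. Meter, cradle and lug are one 0.9 kg piece that slides level, up to 7 mm either way in x and y, with about 3 N of friction along each and no spring: it stays where it is put.
- rack: Fixed black plastic block 50 (x) x 120 (y) x 62 mm high with two holes 10 mm across at y = +-35 mm; origin at the centre of its underside. One holds the locking pin, the other the gauge pin, in either order.
- pin: Locking pin, steel, 0.14 to 0.26 kg. Origin at the centre of its tip, z along it to the head. Shank 8 mm across, z = 0 to 58 mm, tip bevelled to 6.8 mm over 3 mm; shoulder 26 mm across, z = 58 to 72 mm, lower edge bevelled 2 mm; square head 34 x 34 mm, z = 72 to 110 mm, flats facing x and y. Upright in the rack on its shoulder, tip 4 mm above the bench. Fully home its tip is 8 mm above the bench.
- pin_head (a point): Grip point in the middle of the pin's square head, on its axis, 97 mm above the tip (25 mm above the head's underside).
- gauge: Plain steel gauge pin, leave alone: shank 8 mm across, 54 mm long, round head 16 mm across and 22 mm high; upright in the rack's other hole. Origin at the centre of its lower end.
- housing0: Light-blue plastic meter housing, about 110 x 86 x 78 mm, bystander. Origin under its middle.
- housing1: Another such housing, bystander.
- spare_meter: Loose dark-blue water meter with brass pipe ends, 165 mm long, 76 mm across, 73 mm high, lying upright; bystander. Origin under its middle.
- screwdriver: Screwdriver lying on the bench, bystander.
- nut: Brass union nut, ring 34 mm across, 14 mm high, bystander. Origin under its middle.
Things that resemble listed ones, but are neither listed nor needed, are in the scene too. Of the things that look like the pin, the middle-sized one is meant.

How it is judged (in metres and radians):
On the way, in this order (a step that is already met when the one before it is completed fails the run):
1. the pin is lifted clear of the rack (height (world z) of pin above 0.07 m), for 0.1 s.
2. the pin's tip is through the top ear and the lug (z of pin in the frame of station below 0.043 m and horizontal distance between pin and station below 0.009 m), for 0.1 s.
At the end, for the whole second after the job is handed in: The pin stands upright (within 0.05 rad) through top ear, lug and base block, its head on the top ear (tip within 2.5 mm of its lowest place and 3 mm of the axis), released and at rest (z of pin in the frame of station below 0.0105 m and horizontal distance between pin and station below 0.003 m and horizontal distance between pin_head and top_hole below 0.005 m and angle between pin's own z axis and vertical below 0.05 rad and linear speed of pin below 0.01 m/s and contact force between the fingers and pin below 0.05 N); the robot touches nothing.
It fails at once if the station (fork, cradle or meter) is loaded with more than 40 N, all contacts added up (contact force between station and anything else above 40 N).
It fails at once if a bystander is moved more than 20 mm (distance of any of housing0, housing1, spare_meter, screwdriver, nut, gauge from where it was at the start of the episode above 0.02 m).
It also fails if it takes over 72 s, if anything falls off the work surface, if the arm or the gripper's body presses on something with over 40 N, if the wrist force passes 120 N, or if a joint passes its speed limit or range.

### The arm

A 7-joint arm with a two-finger parallel gripper is mounted at the origin on the work surface. World frame = base frame: x ahead of the robot, y to its left, z up, the work surface at z = 0. Lengths are in mm, angles in rad, forces in N, time in s.
With the tool pointing down it reaches from about 400 to 900 mm from the base axis. Payload 5.5 kg.
Tool frame: the origin (TCP) lies midway between the tips of the shut fingers; the grasp point (between the pads) lies 19 mm behind it; z points along the fingers, y is the line along which they close (so a half turn about z gives the same grasp; the last joint's range is limited). The gripper opens to 92 mm and grips with 3 to 60 N. Pads are 19 mm wide; open, the fingers measure 130 mm over their backs; the gripper's body (75 mm by 190 mm) begins 47 mm behind the grasp point.
Start: joints at [1.366, 0.501, -0.427, 1.55, 0.221, 1.138, -0.21], TCP at [293.132, -580.15, 226.729] pointing down, gripper open.
Joint ranges: [-2.88, 2.88], [-0.31, 2.03], [-1.54, 1.56], [0.2, 2.42], [-1.41, 4.55], [0.19, 2.02], [-2.57, 2.57]. Speed limits (rad/s): [2.57, 2.57, 3.14, 3.14, 3.14, 3.14, 3.14].

### API

Orientations are given as a unit quaternion [x, y, z, w].
In Python, from workcell import bot gives the robot as it stands. The module is installed in compiled form; this text tells all that it offers.
- The arm moves only by the shell command python3 -m handwheel 'ROWS' [FORCE]. ROWS is a JSON object of lists of equal length, an entry for each row: "travel": the shift along the tool's x, y, z in units of 30 mm (1.0 is 30 mm), a list of three; "rot": the turn, a rotation vector about the tool's x, y, z in units of 5 degrees (1.0 is 5 degrees), a list of three; "hand": the finger opening in mm, from 0 to 91.8. A call has 1 to 10 rows; each row shifts and turns the commanded pose from where the row before left it, along the tool's axes as they then stand; what a row does not reach is not made up. A row lasts 1/12 s, in which the tool goes at most 41.7 mm and 7.16 degrees, less where a joint would pass 70% of its speed; a pose out of reach is approached as far as the arm can. A call is refused whole if a number of a shift passes 1 or a number of a turn 1, either way. A call with a gripper value outside its range is refused whole. The fingers move at their own pace and stop on an object; FORCE is the grip in N (left out, the last holds). Time passes only in rows, so rows that do not move let the fingers close. It gives the time, the measured TCP pose, the force, the opening and the grip force at its end, in the units of the state.
- bot.get_obs(): the state, without advancing time (a new reading comes with each control period).
- bot.grab_frame(name): name is "side" or "top"; returns a dict with "color" (384x512x3 uint8, red, green, blue), "z_map" (384x512 float32, mm along the optical axis (not along the pixel's ray), 0 where there is no reading), "mtx" (3x3 intrinsics, pixels), "k1" (the pictures are not rectified: a ray, as slopes to the right and down, at radius r is drawn at 1 + k1 r^2 times it, then the intrinsics apply), "xyz" and "attitude" of the camera in the world. Camera axes: x right, y down, z forward; pixel columns grow to the right and rows downward; lengths in mm; the calibration is good to about 2 mm. A picture is of the moment at which its call begins.
- bot.sign_off(): hands the job in; it is judged then, once.
Trained networks look in a picture, given as the dict that the camera call returned (one of the last four; its "shot" number tells which), for a name from the list of things; names that differ only in an ending like _2 or _b are one class to them, and where a whole thing is asked for, a point or a joint stands for the part that bears it (a point fixed in the world has none). Each returns a list of dicts, best first, with "score" (0 to 1); they miss things now and then, are a little off and sometimes report something else, mostly with a low value. They report only what shows in the picture. A call takes as long as a camera call. They do not tell look-alikes from the thing itself.
- bot.find_in(picture, query): "box" ([left, top, width, height] in pixels, round what is visible of it).
- bot.trace(picture, query): "mask" (384x512 bool, what is visible of it) and "box" ([left, top, width, height] in pixels, round what is visible of it).
The state is a dict: "time_s": time; "q": joint angles; "qd": joint speeds; "effort": joint torques, N m; "eef_pos": TCP position; "eef_rot": TCP orientation; "ft_force": force on the tool from outside, world axes, zero at the start; "ft_torque": the same for the moment, N m; "opening": finger opening in mm; "grasp_force": force on a finger pad.
Only numpy, scipy, OpenCV 4.12 (cv2) and the standard library are available. Lean on these libraries where they do the work, as an engineer would, in place of code of your own. Each camera call takes 0.05 s, during which the arm holds its last target. There are 200 camera calls.

## Working session

There is one attempt and no reset: what is moved stays moved. The work goes in short steps, Python scripts to look and compute and a shell command to move; the robot and the scene stay as the last step left them, time stands still between calls to the robot, and variables do not carry over. Pictures are saved under pics/ and viewed, at most 10 in all, crops included, and the job is handed in when it is done.

```bash
mkdir -p pics
cat > h.py <<'E'
import numpy as np, cv2
from scipy.spatial.transform import Rotation as R
from workcell import bot
def cloud(f):
    K=f['mtx'];h,w=f['z_map'].shape
    u,v=np.meshgrid(np.arange(w),np.arange(h))
    K=np.array(K,float)
    xd=(u-K[0,2])/K[0,0];yd=(v-K[1,2])/K[1,1]
    x,y=xd.copy(),yd.copy()
    for _ in range(15):
        s=1+f['k1']*(x*x+y*y);x,y=xd/s,yd/s
    z=f['z_map'].astype(float)
    P=np.stack([x*z,y*z,z],-1)
    a=np.array(f['attitude'],float)
    M=R.from_quat(a).as_matrix() if a.size==4 else a.reshape(3,3)
    W=P@M.T+np.array(f['xyz'])
    W[z<=0]=np.nan
    return W
E
python3 - <<'E'
from h import *
o=bot.get_obs();print(o)
for n in ['top','side']:
    f=bot.grab_frame(n);W=cloud(f)
    print(n,f['xyz'],f['attitude'],f['mtx'],f['k1'])
    np.savez(f'{n}.npz',W=W,c=f['color'])
    im=cv2.cvtColor(f['color'],cv2.COLOR_RGB2BGR)
    cv2.imwrite(f'pics/{n}0.png',cv2.resize(im,(800,600)))
    for q in ['pin','gauge','rack','station','housing0','spare_meter','nut','screwdriver']:
        for d in bot.trace(f,q)[:4]:
            p=W[d['mask']];p=p[~np.isnan(p[:,0])]
            print(q,round(d['score'],2),np.round(d['box']),np.round(np.median(p,0)) if len(p) else 0,np.round(np.percentile(p,2,axis=0)),np.round(np.percentile(p,98,axis=0)))
E
```

```text
{'time_s': 0.0, 'q': array([ 1.36620321,  0.50183994, -0.42675143,  1.55143618,  0.22081682,
        1.13829104, -0.2103241 ]), 'qd': array([0.00168393, 0.00049039, 0.00022009, 0.00093645, 0.00104641,
       0.00049988, 0.00042512]), 'effort': array([ 3.44346181e-04, -5.66598380e+01, -5.81567824e+00, -2.79110259e+01,
       -6.85461634e-02,  3.07826651e-02,  2.06033824e-04]), 'eef_pos': array([ 292.71900206, -579.58524215,  225.6855491 ]), 'eef_rot': array([ 9.72770209e-01,  2.31769714e-01, -2.05829745e-04, -9.37367151e-04]), 'ft_force': array([-0.16999048,  0.62251006, -0.59835484]), 'ft_torque': array([-0.02072132,  0.02710375,  0.0315324 ]), 'grasp_force': 0.0, 'opening': 91.5895517808952}
top [ 355.3169197    18.20888399 1250.04677219] [ 0.73125207 -0.6736666   0.07207678 -0.0790485 ] [[417.81380869   0.         251.30325624]
 [  0.         417.81380869 194.75814704]
 [  0.           0.           1.        ]] 0.02850444887736304
pin 0.73 [349. 259.  25.  30.] [ 411. -254.  154.] [ 381. -284.    0.] [ 444. -227.  159.]
pin 0.52 [371. 214.  12.  15.] [ 567. -318.   74.] [ 555. -345
[... 1559 characters left out ...]
7.  55.] [ 518. -254.   61.] [ 502. -274.    6.] [ 550. -153.   67.]
station 0.88 [175. 144.  73.  91.] [461.  77.  52.] [384. -35.   4.] [544. 173. 127.]
housing0 0.7 [294. 247.  56.  47.] [ 706. -239.   54.] [ 644. -278.    8.] [ 776. -178.   78.]
housing0 0.7 [293. 178.  52.  42.] [759.  -5.  54.] [693. -40.   8.] [823.  54.  78.]
nut 0.44 [286. 230.  11.  14.] [660. -97.  13.] [ 645. -115.   -0.] [675. -81.  19.]
nut 0.44 [177. 144.  70.  88.] [461.  78.  52.] [384. -36.   3.] [543. 178. 127.]
screwdriver 0.93 [260. 317.  72.  56.] [ 649. -393.   23.] [ 534. -445.   13.] [ 705. -361.   29.]
screwdriver 0.69 [295. 247.  55.  51.] [ 704. -240.   54.] [ 643. -278.    7.] [ 774. -183.   78.]
```

View pics/top0.png

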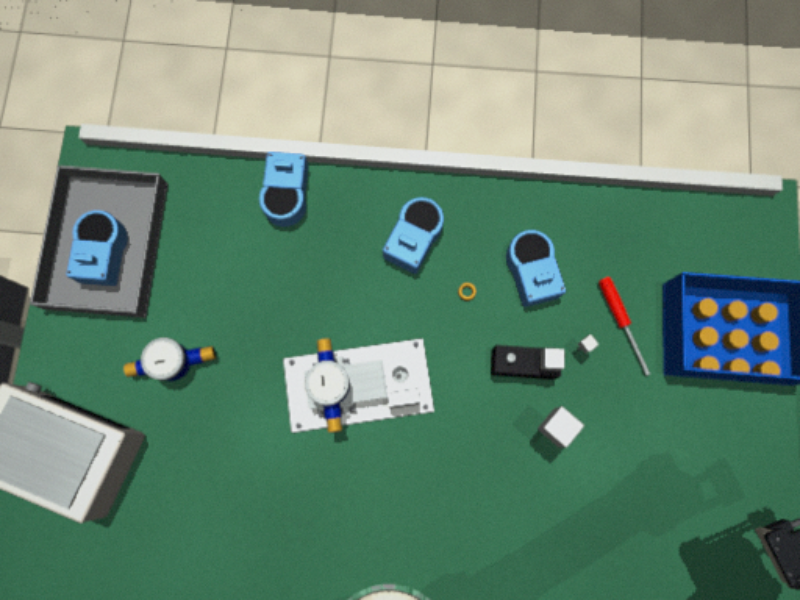

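View pics/side0.png

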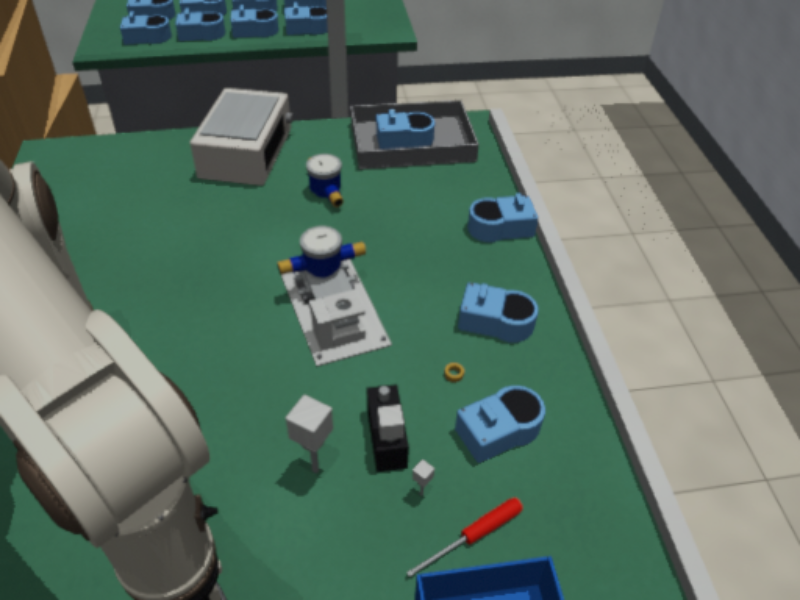

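Run:
```python
from h import *
for n in ['top','side']:
    W=np.load(n+'.npz')['W']; x,y,z=W[...,0],W[...,1],W[...,2]
    def reg(nm,m):
        p=W[m][:,:2].astype(np.float32)
        if len(p)<5: print(n,nm,len(p));return
        r=cv2.minAreaRect(p);print(n,nm,len(p),np.round(p.mean(0),1),'z',round(np.median(z[m]),1),'rect',np.round(r[0],1),np.round(r[1],1),round(r[2],1))
    reg('pin head',(abs(x-527)<30)&(abs(y+248)<30)&(z>106)&(z<126))
    reg('gauge',(abs(x-527)<20)&(abs(y+180)<20)&(z>74)&(z<96))
    reg('rack',(abs(x-527)<50)&(abs(y+215)<85)&(z>55)&(z<71))
    reg('ear',(abs(x-460)<90)&(y>-60)&(y<60)&(z>74)&(z<88))
    reg('lug level',(abs(x-460)<90)&(y>-60)&(y<60)&(z>25)&(z<60))
    reg('meter',(abs(x-460)<90)&(y>60)&(y<240)&(z>115)&(z<135))
    reg('plate',(abs(x-460)<100)&(y>-60)&(y<240)&(z>3.5)&(z<12))
```

```text
top pin head 162 [ 530.1 -247.7] z 113.9 rect [ 529.8 -247.7] [33.1 33.8] 1.9
top gauge 29 [ 529.1 -177.8] z 83.6 rect [ 529.3 -178.1] [13.6 14.3] 12.4
top rack 537 [ 528.1 -201. ] z 62.6 rect [ 530.5 -212.5] [ 50.4 117.8] 0.8
top ear 529 [470.1  14. ] z 80.3 rect [472.3  14.5] [84.4 55.6] 13.0
top lug level 220 [472.6  37.9] z 52.2 rect [471.6  27.3] [88.2 75.4] 13.0
top meter 629 [454.  141.5] z 125.6 rect [454.1 141.7] [72.7 75.3] 7.9
top plate 1994 [463.1  94.2] z 6.4 rect [460.6  90. ] [198.7 299.8] 0.0
side pin head 209 [ 527.4 -249.7] z 115.2 rect [ 527.7 -247.8] [34.1 35.9] 0.5
side gauge 43 [ 526.7 -179.5] z 83.8 rect [ 526.5 -178.7] [15.  15.9] 7.4
side rack 528 [ 524.2 -216.1] z 63.3 rect [ 527.3 -212.6] [ 50.4 123.9] 0.4
side ear 481 [467.8  13.6] z 81.4 rect [469.2  15.8] [85.4 62.6] 11.3
side lug level 373 [471.4   2.4] z 35.5 rect [468.7  17. ] [84.9 63. ] 14.0
side meter 428 [451.6 136.5] z 125.2 rect [451.9 141. ] [75.7 76.3] 34.9
side plate 1481 [468.8  41.5] z 7.0 rect [460.1  86.8] [293.6 199.2] 89.9
```

The overview shows the pin's square head in the rack at px (550,360), between a big look-alike (562,428) and a small one (590,344). The ear hole is at px (401,375), with the gauge at (511,357). I'll square up the tool with its fingers along world y and go over the pin.

```bash
python3 -m handwheel '{"travel":[[0,0,0],[0,0,0],[0,0,0],[0,0,0],[0,0,0],[0,0,0]],"rot":[[0,0,1],[0,0,1],[0,0,1],[0,0,1],[0,0,1],[0,0,0.36]],"hand":[55,55,55,55,55,55]}' 20
python3 -m handwheel '{"travel":[[0.6,-0.9,0],[0.6,-0.9,0],[0.6,-0.9,0],[0.6,-0.9,0],[0.6,-0.9,0],[0.6,-0.9,0],[0.6,-0.9,0],[0.6,-0.9,0],[0.6,-0.9,0],[0.6,-0.9,0]],"rot":[[0,0,0],[0,0,0],[0,0,0],[0,0,0],[0,0,0],[0,0,0],[0,0,0],[0,0,0],[0,0,0],[0,0,0]],"hand":[55,55,55,55,55,55,55,55,55,55]}'
python3 - <<'E'
from h import *
im=np.load('top.npz')['c'];c=im[215:275,180:280]
cv2.imwrite('pics/st.png',cv2.cvtColor(cv2.resize(c,(800,480),interpolation=cv2.INTER_CUBIC),cv2.COLOR_RGB2BGR))
W=np.load('top.npz')['W']
# hole: pixels near expected
m=np.hypot(W[...,0]-484,W[...,1]-17)<26
v,u=np.where(m);print(u.min(),u.max(),v.min(),v.max())
print(np.round(W[v.min():v.max()+1,u.min():u.max()+1,2]).astype(int))
E
```

```text
time_s: 1.4
eef_pos: [293.2, -580.1, 226.8]
eef_rot: [1.0, -0.002, 0.0, 0.0]
ft_force: [0.4, 0.4, -0.2]
opening: 57.4
grasp_force: 0.0
time_s: 2.23
eef_pos: [473.8, -308.8, 227.0]
eef_rot: [1.0, -0.0, 0.0, 0.0]
ft_force: [0.2, -0.4, 1.1]
opening: 55.1
grasp_force: 0.0
247 265 230 248
[[                  81                   75                   79
                    82                   80                   82
  -9223372036854775808                   83                   79
                    84                   79                   79
                    81                   78                   82
                    85                   77                   83
                     7]
 [                  80                   85                   78
                    81                   82                   81
                    80                   81                   79
                    81                   80                   79
                    73                   77                   83
                    80                   81                   85
           
[... 6411 characters left out ...]
    80
                    79                   83                   83
                    83                   81                   77
                    80                   77                   79
                    82]
 [                  52                   79                   82
                    81                   82                   81
                    78                   77                   74
                    84                   84                   79
                    83                   83                   83
                    76                   80                   78
                    82]]<stdin>:8: RuntimeWarning: invalid value encountered in cast
```

View pics/st.png

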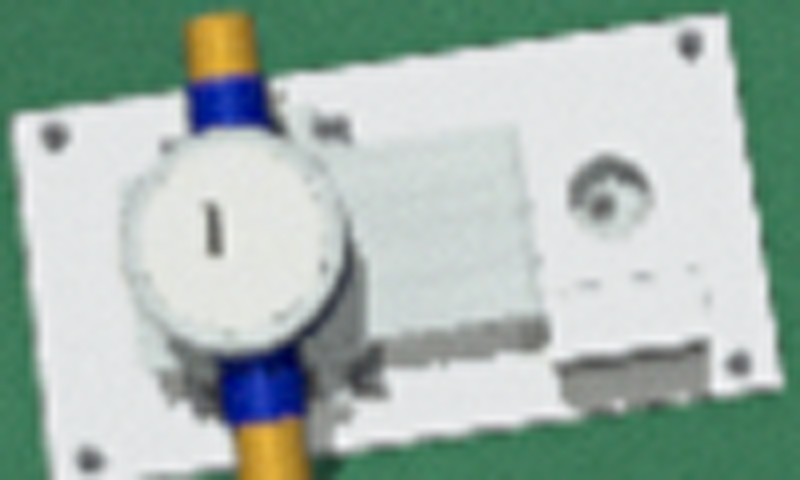

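```bash
python3 -m handwheel '{"travel":[[0.61,-0.68,0],[0.61,-0.68,0],[0.61,-0.68,0],[0,0,0.8],[0,0,0.9],[0,0,0.9],[0,0,0.9],[0,0,0.9],[0,0,0.4],[0,0,0]],"rot":[[0,0,0],[0,0,0],[0,0,0],[0,0,0],[0,0,0],[0,0,0],[0,0,0],[0,0,0],[0,0,0],[0,0,0]],"hand":[55,55,55,55,55,55,55,55,55,55]}'
cat >> h.py <<'E'
def ray(f,uv,z):
    K=np.array(f['mtx'],float);xd=(uv[0]-K[0,2])/K[0,0];yd=(uv[1]-K[1,2])/K[1,1];x,y=xd,yd
    for _ in range(15):
        s=1+f['k1']*(x*x+y*y);x,y=xd/s,yd/s
    d=R.from_quat(f['attitude']).apply([x,y,1]);c=np.array(f['xyz'])
    return (c+d*(z-c[2])/d[2])[:2]
def meas(n,k=4):
    fs=[bot.grab_frame(n) for _ in range(k)];W=np.nanmedian([cloud(f) for f in fs],0);return fs[-1],W
E
python3 - <<'E' 2>/dev/null
from h import *
from scipy import ndimage as nd
for n in ['top','side']:
    f,W=meas(n,5);x,y,z=W[...,0],W[...,1],W[...,2]
    cv2.imwrite(f'pics/{n}1.png',cv2.cvtColor(f['color'],cv2.COLOR_RGB2BGR))
    m=(abs(x-529)<28)&(abs(y+248)<28)&(abs(z-114)<6)
    v,u=np.where(m);print(n,'head',len(u),ray(f,(u.mean(),v.mean()),114))
    # hole as component of low depth enclosed by ear
    v0,u0=[(240,256),None][0] if n=='top' else (None,None)
    ear=(z>74)&(z<88)&(x>420)&(x<530)&(abs(y-15)<60)
    hole=nd.binary_fill_holes(ear)&~ear
    L,k=nd.label(hole)
    for i in range(1,k+1):
        c=L==i
        if c.sum()>8:
            v,u=np.where(c);print(n,'hole',c.sum(),(u.mean(),v.mean()),ray(f,(u.mean(),v.mean()),80))
            lo=c&(z<43); 
            if lo.any():
                v,u=np.where(lo);print('  low',len(u),(u.mean(),v.mean()),'lug hole',ray(f,(u.mean(),v.mean()),52))
            w=nd.gaussian_filter(f['color'].astype(float).mean(-1),0)
            print(np.round(w[v.min()-3:v.max()+4,u.min()-3:u.max()+4]).astype(int), u.min()-3,v.min()-3)
    v,u=np.where(nd.binary_opening(ear|hole));P=np.array([ray(f,(a,b),80) for a,b in zip(u,v)],np.float32)
    r=cv2.minAreaRect(P);print('ear',r)
    p=W[(abs(x-464)<110)&(y>-80)&(y<260)&(z>3)&(z<10)&(f['color'].min(-1)>150)][:,:2].astype(np.float32);print('plate',len(p),cv2.minAreaRect(p))
    m=(abs(x-454)<90)&(abs(y-141)<70)&(abs(z-125)<5);v,u=np.where(m);print('meter',len(u),ray(f,(u.mean(),v.mean()),125))
E
```

```text
time_s: 3.07
eef_pos: [525.7, -248.0, 79.8]
eef_rot: [1.0, 0.0, -0.003, -0.001]
ft_force: [0.6, -0.4, 0.2]
opening: 54.7
grasp_force: 0.0
top head 0 [nan nan]
top hole 74 (np.float64(255.71621621621622), np.float64(239.06756756756758)) [483.52435608  17.63410083]
  low 8 (np.float64(254.875), np.float64(240.125)) lug hole [483.37514767  19.78169159]
[[213 158 123 113 112 116 106 102 129]
 [172 124 116 120 141 172 130 112 108]
 [141 117 134 172 182 202 192 185 159]
 [140 123 153 151 142 166 211 213 197]
 [152 132 149 115 101 133 201 213 207]
 [192 185 166 113 118 145 204 205 195]
 [220 199 189 157 160 186 207 205 194]
 [226 213 206 198 200 206 210 206 216]
 [229 226 223 213 203 212 209 214 225]] 251 236
ear ((472.2644958496094, 14.509391784667969), (84.05412292480469, 55.613529205322266), 12.99406623840332)
plate 1746 ((466.0999450683594, 95.28455352783203), (139.8148193359375, 269.0128479003906), 13.128373146057129)
meter 624 [454.38043358 141.82890601]
side head 34 [ 530.49645017 -229.14556871]
side hole 43 (np.float64(219.41860465116278), np.float64(194.8139534883721)) [481.5803741
[... 382 characters left out ...]
15  98  84  80  83 114 170 186 188]
 [185 183 158 118 111  99  88  88  86  84  83  86 119 170 186 187]
 [186 185 172 140 106  89  86  85  85  85  89 106 148 179 187 188]
 [185 185 183 169 138 111 103 100 101 104 125 152 175 186 188 188]
 [184 184 185 182 171 161 155 150 151 157 167 180 186 187 187 187]
 [184 185 186 187 186 185 183 179 180 183 185 186 186 185 185 184]
 [186 187 187 187 187 186 186 185 185 184 184 184 182 172 165 156]] 212 189
ear ((469.5149841308594, 14.93392562866211), (85.75518035888672, 63.92856216430664), 12.583194732666016)
plate 438 ((463.8968505859375, 81.47693634033203), (133.3387908935547, 240.25706481933594), 12.60849380493164)
meter 181 [436.90542203 129.68537391]
```

```bash
python3 -m handwheel '{"travel":[[0.08,0,0],[0,0,0],[0,0,0],[0,0,0],[0,0,0],[0,0,0],[0,0,0],[0,0,0]],"rot":[[0,0,0],[0,0,0],[0,0,0],[0,0,0],[0,0,0],[0,0,0],[0,0,0],[0,0,0]],"hand":[40,32,28,28,28,28,28,28]}' 45
python3 -m handwheel '{"travel":[[0,0,0],[0,0,0],[0,0,-0.2],[0,0,-0.6],[0,0,-0.8],[0,0,-0.8],[0,0,-0.8],[0,0,-0.8],[0,0,-0.5],[0,0,0]],"rot":[[0,0,0],[0,0,0],[0,0,0],[0,0,0],[0,0,0],[0,0,0],[0,0,0],[0,0,0],[0,0,0],[0,0,0]],"hand":[28,28,28,28,28,28,28,28,28,28]}'
```

```text
time_s: 4.23
eef_pos: [530.5, -248.7, 82.7]
eef_rot: [1.0, 0.0, 0.0, -0.0]
ft_force: [0.5, 1.1, 0.5]
opening: 33.9
grasp_force: 45.0
time_s: 5.07
eef_pos: [532.2, -250.1, 221.7]
eef_rot: [1.0, -0.0, 0.003, 0.002]
ft_force: [0.1, -0.5, -2.0]
opening: 33.6
grasp_force: 45.0
```

```bash
python3 -m handwheel '{"travel":[[-0.15,-0.5,0],[-0.15,-0.9,0],[-0.15,-1,0],[-0.15,-1,0],[-0.15,-1,0],[-0.15,-1,0],[-0.15,-1,0],[-0.15,-1,0],[-0.15,-0.9,0],[-0.18,-0.54,0]],"rot":[[0,0,0],[0,0,0],[0,0,0],[0,0,0],[0,0,0],[0,0,0],[0,0,0],[0,0,0],[0,0,0],[0,0,0]],"hand":[28,28,28,28,28,28,28,28,28,28]}'
python3 -m handwheel '{"travel":[[0,0,0],[0,0,0],[0,0,0]],"rot":[[0,0,0],[0,0,0],[0,0,0]],"hand":[28,28,28]}'
python3 - <<'E'
from h import *
for _ in range(6):
    f=bot.grab_frame('side');o=bot.get_obs();print(np.round(o['eef_pos'],2),np.round(o['ft_force'],2))
cv2.imwrite('pics/side2.png',cv2.cvtColor(cv2.resize(f['color'][110:260,130:330],(800,600),interpolation=cv2.INTER_CUBIC),cv2.COLOR_RGB2BGR))
E
```

```text
time_s: 5.9
eef_pos: [483.0, 19.5, 216.7]
eef_rot: [1.0, 0.002, -0.001, -0.001]
ft_force: [-0.1, 0.9, -2.7]
opening: 33.7
grasp_force: 45.0
time_s: 6.15
eef_pos: [484.1, 15.1, 217.0]
eef_rot: [1.0, -0.0, -0.001, 0.0]
ft_force: [-0.3, -0.2, -1.5]
opening: 33.7
grasp_force: 45.0
[484.28  14.7  217.11] [ 0.03 -0.41 -2.69]
[484.43  14.69 217.23] [-0.86 -0.42 -2.55]
[484.52  14.79 217.33] [-0.16  1.17 -2.91]
[484.55  15.02 217.46] [-0.44 -0.19 -2.46]
[484.55  15.21 217.49] [ 0.13  0.76 -2.86]
[484.58  15.42 217.59] [-0.48  0.32 -1.85]
```

View pics/side2.png

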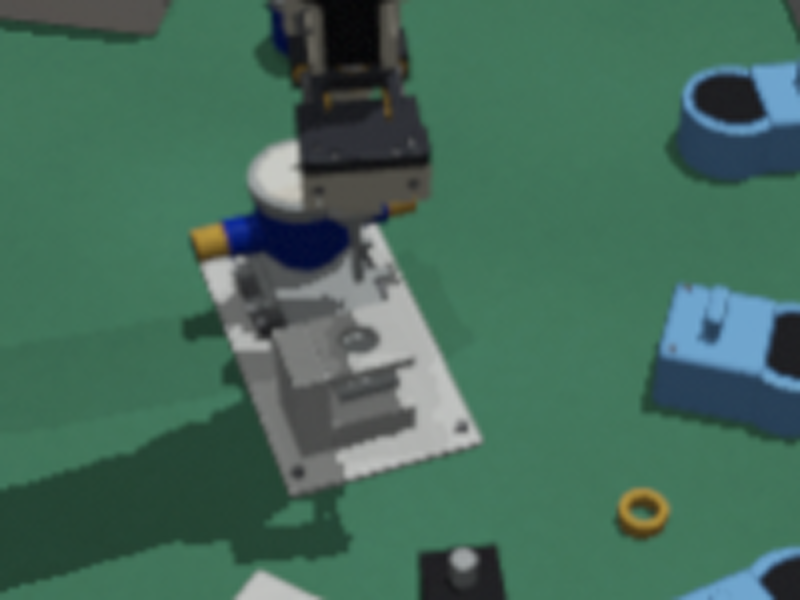

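Gripper and shank stand over the ear hole (px 358,338 in the crop). Next I go down inside the ear, offset toward the lug hole seen by depth.

```bash
python3 -m handwheel '{"travel":[[0,-0.1,0.3],[0,0,0.6],[0,0,0.6],[0,0,0.5],[0,0,0.4],[0,0,0.3],[0,0,0],[0,0,0],[0,0,0],[0,0,0]],"rot":[[0,0,0],[0,0,0],[0,0,0],[0,0,0],[0,0,0],[0,0,0],[0,0,0],[0,0,0],[0,0,0],[0,0,0]],"hand":[28,28,28,28,28,28,28,28,28,28]}'
python3 -m handwheel '{"travel":[[0,0,0],[0,0,0],[0,0,0],[0,0,0],[0,0,0],[0,0,0]],"rot":[[0,0,0],[0,0,0],[0,0,0],[0,0,0],[0,0,0],[0,0,0]],"hand":[28,28,28,28,28,28]}'
```

```text
time_s: 7.28
eef_pos: [485.3, 19.4, 137.6]
eef_rot: [1.0, 0.0, 0.001, 0.0]
ft_force: [1.0, 0.4, -2.2]
opening: 34.0
grasp_force: 45.0
time_s: 7.78
eef_pos: [484.5, 19.2, 136.8]
eef_rot: [1.0, 0.0, 0.0, 0.0]
ft_force: [0.2, 0.2, -2.5]
opening: 33.9
grasp_force: 45.0
```

```bash
python3 -m handwheel '{"travel":[[-0.017,0,0.05],[0,0,0.05],[0,0,0.05],[0,0,0.03],[0,0,0.02],[0,0,0.02],[0,0,0.02],[0,0,0.02],[0,0,0],[0,0,0]],"rot":[[0,0,0],[0,0,0],[0,0,0],[0,0,0],[0,0,0],[0,0,0],[0,0,0],[0,0,0],[0,0,0],[0,0,0]],"hand":[28,28,28,28,28,28,28,28,28,28]}'
```

```text
time_s: 8.62
eef_pos: [484.2, 19.4, 129.7]
eef_rot: [1.0, 0.0, 0.0, 0.0]
ft_force: [-2.6, 0.8, 7.3]
opening: 33.9
grasp_force: 45.0
```

```bash
python3 -m handwheel '{"travel":[[0,0,0.02],[0,0,0.02],[0,0,0.02],[0,0,0],[0,0,0]],"rot":[[0,0,0],[0,0,0],[0,0,0],[0,0,0],[0,0,0]],"hand":[28,28,28,28,28]}'
```

```text
time_s: 9.03
eef_pos: [483.9, 20.1, 127.0]
eef_rot: [1.0, 0.0, 0.0, -0.001]
ft_force: [-1.1, 2.7, -1.1]
opening: 33.9
grasp_force: 45.0
```

The tip slipped past 52 mm with the force dropping, so it's likely in the lug hole. I'll deepen and check.

```bash
python3 -m handwheel '{"travel":[[0,0,0.03],[0,0,0.03],[0,0,0.03],[0,0,0.03],[0,0,0.03],[0,0,0],[0,0,0]],"rot":[[0,0,0],[0,0,0],[0,0,0],[0,0,0],[0,0,0],[0,0,0],[0,0,0]],"hand":[28,28,28,28,28,28,28]}'
```

```text
time_s: 9.62
eef_pos: [483.8, 19.3, 122.3]
eef_rot: [1.0, 0.0, -0.0, -0.0]
ft_force: [-0.7, 3.7, -2.5]
opening: 33.8
grasp_force: 45.0
```

```bash
python3 -m handwheel '{"travel":[[0,0,0.05],[0,0,0.05],[0,0,0.05],[0,0,0.05],[0,0,0],[0.003,0.02,0],[0.003,0.02,0],[0.003,0.02,0],[0.003,0.02,0],[0.003,0.015,0]],"rot":[[0,0,0],[0,0,0],[0,0,0],[0,0,0],[0,0,0],[0,0,0],[0,0,0],[0,0,0],[0,0,0],[0,0,0]],"hand":[28,28,28,28,28,28,28,28,28,28]}'
python3 -m handwheel '{"travel":[[0,0,0],[0,0,0],[0,0,0],[0,0,0],[0,0,0]],"rot":[[0,0,0],[0,0,0],[0,0,0],[0,0,0],[0,0,0]],"hand":[28,28,28,28,28]}'
```

```text
time_s: 10.45
eef_pos: [484.4, 16.3, 116.6]
eef_rot: [1.0, 0.0, -0.0, -0.0]
ft_force: [-0.4, 2.7, -4.8]
opening: 34.0
grasp_force: 45.0
time_s: 10.87
eef_pos: [484.4, 16.2, 116.7]
eef_rot: [1.0, -0.0, -0.0, 0.0]
ft_force: [-0.6, 1.8, -3.9]
opening: 33.9
grasp_force: 45.0
```

```bash
python3 -m handwheel '{"travel":[[0,0,0.05],[0,0,0.05],[0,0,0.05],[0,0,0.04],[0,0,0.03],[0,0,0.03],[0,0,0.02],[0,0,0.02],[0,0,0],[0,0,0]],"rot":[[0,0,0],[0,0,0],[0,0,0],[0,0,0],[0,0,0],[0,0,0],[0,0,0],[0,0,0],[0,0,0],[0,0,0]],"hand":[28,28,28,28,28,28,28,28,28,28]}'
```

```text
time_s: 11.7
eef_pos: [484.7, 16.4, 108.2]
eef_rot: [1.0, 0.0, 0.0, 0.0]
ft_force: [-0.7, 2.5, 2.4]
opening: 33.6
grasp_force: 45.0
```

```bash
python3 -m handwheel '{"travel":[[0,0,0.02],[0,0,0.02],[0,0,0.02],[0,0,0],[0,0,0]],"rot":[[0,0,0],[0,0,0],[0,0,0],[0,0,0],[0,0,0]],"hand":[28,28,28,28,28]}'
```

```text
time_s: 12.12
eef_pos: [484.2, 16.9, 105.9]
eef_rot: [1.0, 0.0, -0.0, -0.0]
ft_force: [-0.5, 3.5, -1.1]
opening: 33.9
grasp_force: 45.0
```

```bash
python3 -m handwheel '{"travel":[[0,-0.01,0.03],[0,0,0.03],[0,0,0.03],[0,0,0],[0,0,0]],"rot":[[0,0,0],[0,0,0],[0,0,0],[0,0,0],[0,0,0]],"hand":[28,28,28,28,28]}'
```

```text
time_s: 12.53
eef_pos: [484.2, 17.1, 103.1]
eef_rot: [1.0, 0.0, -0.0, -0.0]
ft_force: [-0.9, 4.5, -2.5]
opening: 33.7
grasp_force: 45.0
```

```bash
python3 -m handwheel '{"travel":[[0,0,0.03],[0,0,0.03],[0,0,0.02],[0,0,0.02],[0,0,0],[0,0,0]],"rot":[[0,0,0],[0,0,0],[0,0,0],[0,0,0],[0,0,0],[0,0,0]],"hand":[28,28,28,28,28,28]}'
```

```text
time_s: 13.03
eef_pos: [484.2, 17.3, 100.4]
eef_rot: [1.0, 0.0, -0.0, -0.0]
ft_force: [-0.8, 5.8, -0.8]
opening: 33.6
grasp_force: 45.0
```

```bash
python3 -m handwheel '{"travel":[[0,-0.02,0],[0,-0.015,0],[0,0,0.03],[0,0,0.03],[0,0,0.03],[0,0,0],[0,0,0]],"rot":[[0,0,0],[0,0,0],[0,0,0],[0,0,0],[0,0,0],[0,0,0],[0,0,0]],"hand":[28,28,28,28,28,28,28]}'
```

```text
time_s: 13.62
eef_pos: [484.3, 17.6, 97.5]
eef_rot: [1.0, -0.0, -0.0, 0.0]
ft_force: [-1.1, 3.2, -2.3]
opening: 33.6
grasp_force: 45.0
```

Tip is at about 19 mm with the shoulder entering the ear, forces low. Continuing; home is TCP z ≈ 86.7.

```bash
python3 -m handwheel '{"travel":[[0,-0.01,0.03],[0,0,0.03],[0,0,0.03],[0,0,0.03],[0,0,0.03],[0,0,0],[0,0,0]],"rot":[[0,0,0],[0,0,0],[0,0,0],[0,0,0],[0,0,0],[0,0,0],[0,0,0]],"hand":[28,28,28,28,28,28,28]}'
```

```text
time_s: 14.2
eef_pos: [484.4, 17.8, 93.0]
eef_rot: [1.0, -0.0, -0.0, 0.0]
ft_force: [0.0, 1.5, -2.3]
opening: 33.9
grasp_force: 45.0
```

```bash
python3 -m handwheel '{"travel":[[0,-0.01,0.03],[0,0,0.03],[0,0,0.03],[0,0,0.03],[0,0,0.02],[0,0,0],[0,0,0]],"rot":[[0,0,0],[0,0,0],[0,0,0],[0,0,0],[0,0,0],[0,0,0],[0,0,0]],"hand":[28,28,28,28,28,28,28]}'
```

```text
time_s: 14.78
eef_pos: [484.5, 18.2, 89.0]
eef_rot: [1.0, -0.0, 0.0, 0.0]
ft_force: [0.1, 0.9, -2.8]
opening: 33.5
grasp_force: 45.0
```

```bash
python3 -m handwheel '{"travel":[[0,0,0.02],[0,0,0.02],[0,0,0.02],[0,0,0.02],[0,0,0],[0,0,0]],"rot":[[0,0,0],[0,0,0],[0,0,0],[0,0,0],[0,0,0],[0,0,0]],"hand":[28,28,28,28,28,28]}'
```

```text
time_s: 15.28
eef_pos: [484.6, 18.2, 86.8]
eef_rot: [1.0, 0.0, 0.0, 0.0]
ft_force: [-0.9, -1.3, -1.0]
opening: 33.8
grasp_force: 45.0
```

```bash
python3 -m handwheel '{"travel":[[0,0,0.01],[0,0,0.01],[0,0,0.01],[0,0,0],[0,0,0]],"rot":[[0,0,0],[0,0,0],[0,0,0],[0,0,0],[0,0,0]],"hand":[28,28,28,28,28]}'
```

```text
time_s: 15.7
eef_pos: [484.6, 18.2, 86.6]
eef_rot: [1.0, 0.0, 0.0, 0.0]
ft_force: [-3.3, -0.7, 9.2]
opening: 33.7
grasp_force: 45.0
```

Seated at the predicted height, with Fz rising to about 12 N. I'll ease the load, release, rise and look.

```bash
python3 -m handwheel '{"travel":[[0,0,-0.015],[0,0,0],[0,0,0],[0,0,0],[0,0,0],[0,0,0],[0,0,0],[0,0,0]],"rot":[[0,0,0],[0,0,0],[0,0,0],[0,0,0],[0,0,0],[0,0,0],[0,0,0],[0,0,0]],"hand":[31,36,42,48,54,55,55,55]}' 10
python3 -m handwheel '{"travel":[[0,0,-0.1],[0,0,-0.3],[0,0,-0.6],[0,0,-0.8],[0,0,-0.8],[0,0,-0.8],[0,0,-0.8],[0,0,-0.4],[0,0,0],[0,0,0]],"rot":[[0,0,0],[0,0,0],[0,0,0],[0,0,0],[0,0,0],[0,0,0],[0,0,0],[0,0,0],[0,0,0],[0,0,0]],"hand":[55,55,55,55,55,55,55,55,55,55]}'
python3 -m handwheel '{"travel":[[0,1,-0.4],[0,1,-0.4],[0,1,0],[0,1,0],[0,1,0],[0,1,0],[0,0.8,0],[0,0,0],[0,0,0],[0,0,0]],"rot":[[0,0,0],[0,0,0],[0,0,0],[0,0,0],[0,0,0],[0,0,0],[0,0,0],[0,0,0],[0,0,0],[0,0,0]],"hand":[55,55,55,55,55,55,55,55,55,55]}'
python3 - <<'E' 2>/dev/null
from h import *
for n in ['top','side']:
    f,W=meas(n,4);x,y,z=W[...,0],W[...,1],W[...,2]
    m=(np.hypot(x-484,y-17)<32)&(z>108)&(z<135);v,u=np.where(m)
    print(n,len(u),ray(f,(u.mean(),v.mean()),118),np.median(z[m]))
    # tilt
    A=np.c_[x[m],y[m],np.ones(m.sum())];print(np.linalg.lstsq(A,z[m],rcond=None)[0][:2])
    if n=='side':cv2.imwrite('pics/side3.png',cv2.cvtColor(cv2.resize(f['color'][110:260,130:330],(800,600),interpolation=cv2.INTER_CUBIC),cv2.COLOR_RGB2BGR))
E
```

```text
time_s: 16.37
eef_pos: [484.4, 18.4, 86.1]
eef_rot: [1.0, 0.0, -0.0, -0.0]
ft_force: [-0.7, 0.3, -0.2]
opening: 54.9
grasp_force: 0.0
time_s: 17.2
eef_pos: [484.9, 18.3, 225.2]
eef_rot: [1.0, -0.0, 0.001, 0.0]
ft_force: [-0.4, 0.6, -1.2]
opening: 54.6
grasp_force: 0.0
time_s: 18.03
eef_pos: [483.8, -184.6, 247.1]
eef_rot: [1.0, 0.0, -0.001, -0.001]
ft_force: [-0.9, 0.1, 0.1]
opening: 55.2
grasp_force: 0.0
top 160 [483.72943291  16.7878685 ] 118.4220963692598
[0.01319284 0.0011352 ]
side 8 [479.94874041  12.36666967] 120.01523374984112
[-0.2196496   0.07675601]
```

View pics/side3.png

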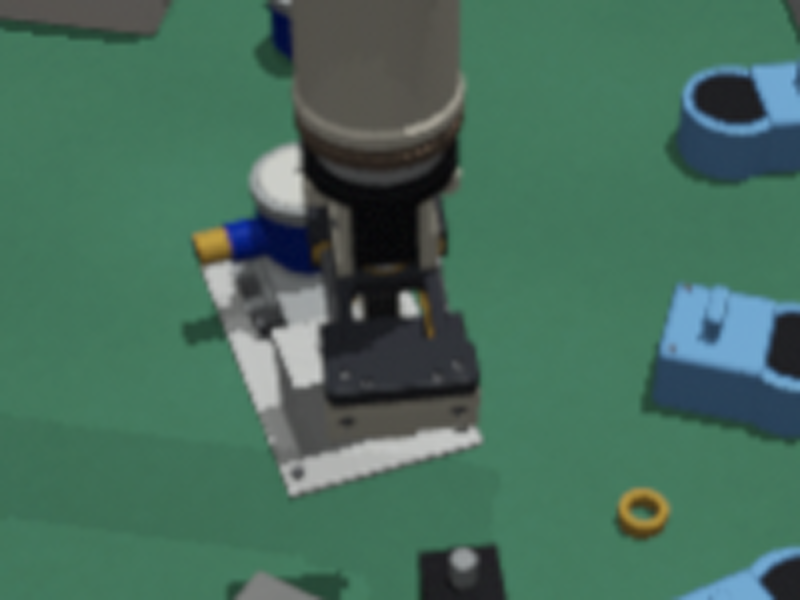

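The gripper hides the pin from the side camera, but the top camera gives the head top at z = 118.4 mm (118 expected fully home). It's at (483.7, 16.8), within 1 mm of the axis, and level. The gripper is clear, so I'm handing in.

```bash
python3 -c "
from workcell import bot
print(bot.sign_off())"
```

```text
the job is handed in; nothing more can be done
None
```

The locking pin is fully home on the top ear, through the lug and base block, released, and the job is handed in; force readings between moves stayed under about 12 N, and the verdict was not shown.

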